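# Unclip and lift the lid of a sloping wheel crate

## Task

Open the sloping crate: flip both sprung wire clips off its lid, then lift the lid off by its handle. Set the lid down (do not drop it) flat in the middle of the black rubber mat, handle up and long side along the mat's long side, and let go; leave both clips flipped open and do not disturb the other things on the bench.

Things in the scene. Friction and masses are not known exactly. Their poses are not given: they have to be found in the camera images.
- crate: Plywood crate, fixed on a steel stand that tips it 30 degrees towards the robot (low edge nearer the robot). Outside 130 (slope) x 180 (width, y) x 100 mm. This frame is upright: origin on the table, z up, y along the width, x level to the raised edge. In it u = (cos30, 0, sin30) points up the slope and n = (-sin30, 0, cos30) square out of the mouth. Shut lid's top face passes through (-0.053, 0, 0.137).
- mouth (a point): Centre of the crate's open mouth, level with its rim, 6 mm (along n) under the shut lid's top face. Axes as the crate body's (upright).
- lamp_bar (a point): Middle of a fixed lamp bar (18 x 180 along y x 14 mm) over the handle, on a 12 mm tube that runs level (11 mm higher) to a post 179 mm farther along crate x. A hand coming straight down hits it; one tilted along n passes below it, 30 to 40 mm clear.
- clip_left (a joint): Hinge angle of the steel clip on the crate's left (+y) side: 0 = clipped over the lid, 1.6 = flipped fully outwards. Over-centre spring: below 0.5 rad it snaps back shut, beyond 0.5 it snaps open and stays. About 0.3 N m, 5 N at the tab.
- clip_right (a joint): The same for the clip on the crate's right (-y) side, mirrored.
- hinge_left (a point): Point on the left clip's hinge line, 95 mm left of the crate's middle and 40 mm (along n) below the lid's top face; the line runs along u. Axes as the crate body's (upright).
- hinge_right (a point): The same for the right clip, 95 mm right of the middle.
- clip_left_tab (a point): Middle of the left clip's flat tab: 46 wide along u, 42 tall, 3 mm thick. Shut, it stands along n, 3 to 45 mm above the lid's top face and 6 mm outside the lid's edge; a lip below it reaches 8 mm in over the lid. Push its inner face outwards (+y) with a shut tool standing over the lid along n: 45 mm of straight travel, tips 10 mm above the lid's face, takes it past centre.
- clip_right_tab (a point): The same for the right clip, mirrored: outwards is the crate's -y.
- lid_handle (a point): Centre of the lid's handle, a dark wooden fin 100 mm long along the lid's y, 14 mm thick along its x, 50 mm tall along its z, in the middle of the lid: this point is 25 mm above the lid's top face. Pinch across the thickness, tool along the lid's z. Axes: the lid's (x up the slope, z along n when shut).
- lid: Loose plywood lid, 136 (x) x 200 (y) x 6 mm, 0.35 kg give or take a third. Origin in the middle of the plate's underside, z out of the top, handle centre 31 mm above the origin. Ribs 10 mm deep under the plate drop into the crate's mouth with 3 mm play; laid flat it rests on these ribs, plate underside 10 mm above the surface.
- mat: Black rubber mat lying on the table, 220 (x) x 280 (y) x 4 mm, fixed; origin at the centre of its underside, z up. It is on either side of the robot's middle line, the crate on the other.
- wheel: Bystander: white skateboard wheel standing on its flat side, 54 mm across, 34 mm tall; origin at the centre of its underside.
- jar: Bystander: amber jar with a steel cap, 66 mm across, 85 mm tall; origin at the centre of its underside.
- driver: Bystander: screwdriver about 200 mm long, lying on the robot's right; origin in its middle, underside.
- offcut: Bystander: flat wood offcut 50 x 120 x 12 mm; origin at the centre of its underside.
Mind the look-alikes: they are no part of the job. There is more than one size of the lid; the job needs the larger.

How it is judged:
On the way, in this order (a step that is already met when the one before it is completed fails the run):
1. both clips are flipped open while the lid is still on the crate (value of joint each of clip_left, clip_right above 1.2 rad and distance between lid and crate below 0.16 m), for 0.2 s.
2. the lid is lifted clear of the crate in the fingers (z of lid in the frame of crate above 0.155 m and contact force between the fingers and lid above 1 N), for 0.2 s.
3. the lid touches down on the mat while still held (contact force between lid and mat above 0.3 N and contact force between the fingers and lid above 0.5 N), for 0.05 s.
At the end, for the whole second after the job is handed in: Both clips stay flipped open (beyond 1.2 rad); the lid lies at rest, handle up and flat (within 0.08 rad) on the mat, its centre within 40 mm of the mat's centre along each mat axis and its long side within 0.3 rad of the mat's long side (either way round) (value of joint each of clip_left, clip_right above 1.2 rad and x of lid in the frame of mat between -0.04 and 0.04 m and y of lid in the frame of mat between -0.04 and 0.04 m and z of lid in the frame of mat below 0.02 m and angle between lid's own z axis and vertical below 0.08 rad and angle between the y axis of lid and the y axis of mat, either way round below 0.3 rad and linear speed of lid below 0.02 m/s); the robot touches nothing.
It fails at once if a bystander is moved by more than 30 mm (distance of any of wheel, jar, driver, offcut from where it was at the start of the episode above 0.03 m).
It also fails if it takes over 59 s, if anything falls off the work surface, if the arm or the gripper's body presses on something with over 40 N, if the wrist force passes 120 N, or if a joint passes its speed limit or range.

## Robot

A 6-joint arm with a two-finger parallel gripper is mounted at the origin on the work surface. World frame = base frame: x ahead of the robot, y to its left, z up, the work surface at z = 0. Lengths are in m, angles in rad, forces in N, time in s.
With the tool pointing down it reaches from about 0.35 to 0.875 m from the base axis. Payload 15.5 kg.
Tool frame: the origin (TCP) lies midway between the tips of the shut fingers; the grasp point (between the pads) lies r.grasp_offset behind it (r.grasp_offset is the distance from the TCP to the grasp point, in m); z points along the fingers, x is the direction in which the jaws open and shut, and the axes are right-handed (so a half turn about z gives the same grasp; the last joint's range is limited). The gripper opens to 85 mm and grips with 20 to 120 N. Pads are 22 mm wide; open, the fingers measure 114 mm over their backs; the gripper's body (76 mm by 85 mm) begins 54 mm behind the grasp point. The pads swing forward as they close: fully open they stand 13 mm farther back than shut.
Start: joints at [-1.327, 0.494, 1.345, -0, 1.302, -0.096], TCP at [0.208, -0.589, 0.231] pointing down, gripper open.
Joint ranges: [-2.91, 2.91], [-0.82, 2.16], [0.22, 2.67], [-1.22, 4.37], [0.12, 2.79], [-3.08, 3.08]. Speed limits (rad/s): [1.89, 1.89, 2.57, 3.01, 3.01, 3.01].

## Interface

Orientations are given as a 3x3 rotation matrix whose columns are the frame's x, y, z axes.
In Python, from workcell import r gives the robot as it stands. The module is installed in compiled form; this text tells all that it offers.
- The arm moves only by the shell command python3 -m crank 'ROWS' [OPENING] [FORCE]. ROWS is JSON, a list of rows, each a list of 4 numbers: the shift along the tool's x, y, z in units of 6 cm (1.0 is 6 cm), then the turn about the tool's z in units of 0.1 rad (1.0 is 0.1 rad). In form: [[dx, dy, dz, turn], ...]. A call has 1 to 10 rows; each row shifts and turns the commanded pose from where the row before left it, along the tool's axes as they then stand; what a row does not reach is not made up. A row lasts 1/8 s, in which the tool goes at most 62.5 mm and 10.7 degrees, less where a joint would pass 70% of its speed; a pose out of reach is approached as far as the arm can. A call with a number of a shift or a turn outside -1 to 1 is refused whole. A call with a gripper value outside its range is refused whole. OPENING is the opening, from -1 (shut) to 1 (fully open), so that 0 is half open, set as the call begins (- or left out, the last holds). The fingers move at their own pace and stop on an object; FORCE is the grip in N (left out, the last holds). Time passes only in rows, so rows that do not move let the fingers close. It gives the time, the measured TCP pose, the force and the opening at its end, in the units of the state.
- r.sense(): the state, without advancing time (a new reading comes with each control period).
- r.get_image(name): name is "side" or "top" or "wrist"; returns a dict with "img" (480x640x3 uint8, red, green, blue), "fx", "fy", "cx", "cy" (pixels), "k1" (the pictures are not rectified: a ray, as slopes to the right and down, at radius r is drawn at 1 + k1 r^2 times it, then the intrinsics apply), "eye" and "attitude" of the camera in the world; the wrist camera has in their place "tool_from_camera" (4x4, takes a point from camera to tool coordinates, whose origin is the TCP and whose axes are the tool frame's). Camera axes: x right, y up, looking along -z (the intrinsics and any distortion apply to the point x, -y, -z); pixel columns grow to the right and rows downward; lengths in m; the calibration is good to about 2 mm. A picture is of the moment at which its call begins: read the wrist's pose just before it. There is no depth.
- r.close_job(): hands the job in, once; it reports no verdict.
Trained networks look in a picture, given as the dict that the camera call returned (one of the last four; its "shot" number tells which), for a name from the list of things; names that differ only in an ending like _2 or _b are one class to them, and where a whole thing is asked for, a point or a joint stands for the part that bears it (a point fixed in the world has none). Each returns a list of dicts, best first, with "conf" (0 to 1); they miss things now and then, are a little off and sometimes report something else, mostly with a low value. They report only what shows in the picture. A call takes as long as a camera call. They do not tell look-alikes from the thing itself.
- r.look_for(picture, label): "xyz" ([x, y, z] in m, in world coordinates, good to about 4 mm: the middle of the surface that is visible of it).
- r.trace(picture, label): "mask" (480x640 bool, what is visible of it).
The state is a dict: "time": time; "q": joint angles; "qd": joint speeds; "joint_efforts": joint torques, N m; "tool_pos": TCP position; "tcp_rot": TCP orientation; "force": force on the tool from outside, world axes, zero at the start; "moment": the same for the moment, N m; "gripper_width": opening from 0.0 (shut) to 1.0 (fully open).
Only numpy, scipy, OpenCV 4.12 (cv2) and the standard library are available. Lean on these libraries where they do the work, as an engineer would, in place of code of your own. Each camera call takes 0.05 s, during which the arm holds its last target.

## Working session

There is one attempt and no reset: what is moved stays moved. The work goes in short steps, Python scripts to look and compute and a shell command to move; the robot and the scene stay as the last step left them, time stands still between calls to the robot, and variables do not carry over. Pictures are saved under pics/ and viewed, and the job is handed in when it is done.

```bash
mkdir -p pics; ls
cat > h.py <<'E'
from workcell import r
import numpy as np, cv2
def save(p,n): cv2.imwrite('pics/'+n, p['img'][:,:,::-1])
E
python3 - <<'E'
from h import *
s=r.sense(); print(s, r.grasp_offset)
for n in('side','top'):
    p=r.get_image(n); save(p,n+'0.png'); print(n,p['eye'],p['attitude'],p['fx'],p['k1'],p['shot'])
    for l in ['crate','lid','lid_handle','mat','clip_left_tab','clip_right_tab','lamp_bar','wheel','jar','driver','offcut','mouth','hinge_left','hinge_right']:
        try:
            print(l,[(np.round(d['xyz'],3).tolist(),round(d['conf'],2)) for d in r.look_for(p,l)][:4])
        except Exception as e: print(l,e)
E
```

```text
pics
{'time': 0.0, 'q': array([-1.32648959e+00,  4.94205800e-01,  1.34609417e+00, -7.09793432e-06,
        1.30251347e+00, -9.54927249e-02]), 'qd': array([-0.00097874, -0.00036426,  0.00041121, -0.00110093, -0.00027514,
        0.00225303]), 'joint_efforts': array([ 1.77813912e-03, -8.82152081e+01, -3.83863807e+01,  2.90376875e-05,
        1.00070948e-02,  1.37076586e-05]), 'tool_pos': array([ 0.20823259, -0.58892545,  0.23069872]), 'tcp_rot': array([[ 3.33299625e-01, -9.42820910e-01, -3.01930854e-04],
       [-9.42820174e-01, -3.33299744e-01,  1.18288688e-03],
       [-1.21588396e-03, -1.09589255e-04, -9.99999255e-01]]), 'force': array([ 0.74903284,  0.4636084 , -0.43406515]), 'moment': array([ 0.04027252, -0.00393902,  0.02781358]), 'gripper_width': 0.9972398577373385} 0.0187
side [0.24468011 0.93404928 1.03706593] [[-0.94962018  0.20096351 -0.24048948]
 [-0.31299759 -0.64716063  0.69513713]
 [-0.01593813  0.73538887  0.67745788]] 525.5610256948878 -0.09434049545091845 1
crate [([0.522, 0.242, 0.099], 0.87)]
lid [([0.61, 0.511, 0.04], 0.77)]
lid_handle [([0.476, 0.246, 0.143], 0.92
[... 939 characters left out ...]
, 0.208, 0.126], 0.66)]
lid [([0.48, 0.232, 0.155], 0.72), ([0.611, 0.506, 0.041], 0.66)]
lid_handle [([0.478, 0.23, 0.15], 0.96), ([0.608, 0.502, 0.043], 0.71), ([0.547, -0.182, 0.004], 0.51)]
mat [([0.546, -0.185, 0.002], 0.91)]
clip_left_tab [([0.489, 0.343, 0.156], 0.5)]
clip_right_tab [([0.459, 0.142, 0.147], 0.61)]
lamp_bar [([0.568, 0.212, 0.127], 0.76)]
wheel [([0.393, -0.003, 0.04], 0.67)]
jar [([0.746, 0.018, 0.083], 0.86), ([0.571, 0.214, 0.128], 0.67)]
driver [([0.352, -0.263, 0.021], 0.76)]
offcut [([0.312, 0.293, 0.014], 0.89), ([0.568, 0.212, 0.128], 0.74)]
mouth [([0.57, 0.214, 0.129], 0.95)]
hinge_left [([0.57, 0.211, 0.128], 0.85)]
hinge_right [([0.569, 0.217, 0.13], 0.77)]
```

View pics/side0.png

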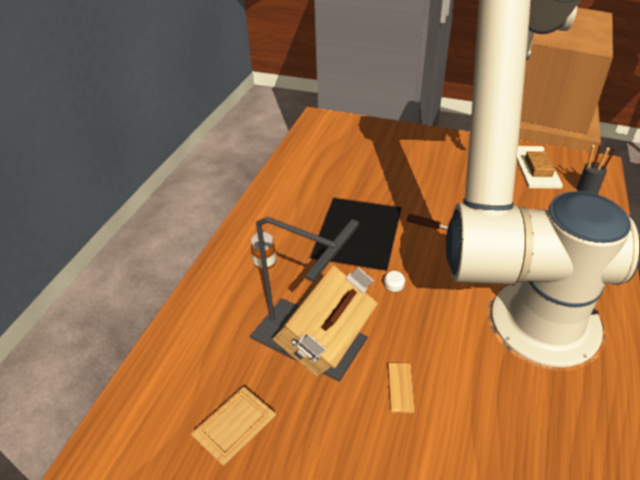

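View pics/top0.png

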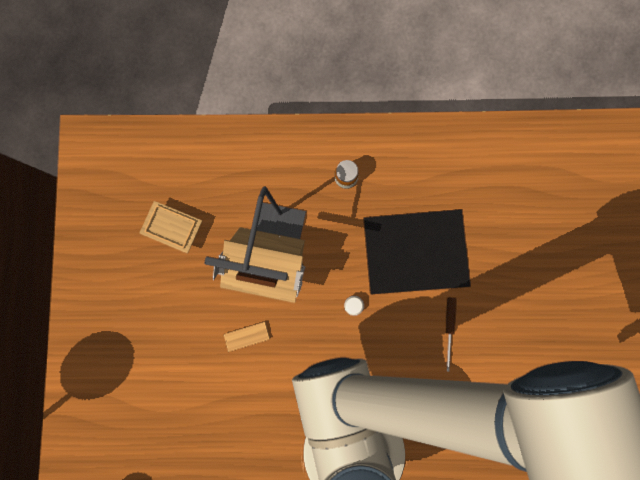

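```bash
cat >> h.py <<'E'
def proj(p,P):
    P=np.atleast_2d(P); A=np.array(p['attitude']); c=(P-np.array(p['eye']))@A
    s=np.stack([c[:,0]/-c[:,2], -c[:,1]/-c[:,2]],1); r2=(s**2).sum(1,keepdims=True)
    s=s*(1+p['k1']*r2); return s*[p['fx'],p['fy']]+[p['cx'],p['cy']]
def crateT(x,y,yaw):
    c,s=np.cos(yaw),np.sin(yaw); R=np.array([[c,-s,0],[s,c,0],[0,0,1]]); return R,np.array([x,y,0])
E
python3 - <<'E'
from h import *
import pickle
d={}
for n in('side','top'):
    p=r.get_image(n); d[n]=p
    for l in('mat','lid_handle'):
        try:
            m=r.trace(p,l); d[n+l]=m[0]['mask']; print(n,l,m[0]['conf'],m[0]['mask'].sum())
        except Exception as e: print(e)
pickle.dump(d,open('d.pkl','wb'))
i=d['side']['img'][250:385,245:385]; cv2.imwrite('pics/sc.png',cv2.resize(i,None,fx=4.4,fy=4.4,interpolation=cv2.INTER_CUBIC)[:,:,::-1])
i=d['top']['img'][180:310,195:315]; cv2.imwrite('pics/tc.png',cv2.resize(i,None,fx=4.5,fy=4.5,interpolation=cv2.INTER_CUBIC)[:,:,::-1])
print(r.sense()['time'])
E
```

```text
side mat 0.78 4223
side lid_handle 0.97 3241
top mat 0.87 7836
top lid_handle 0.87 3097
1.8
```

View pics/sc.png

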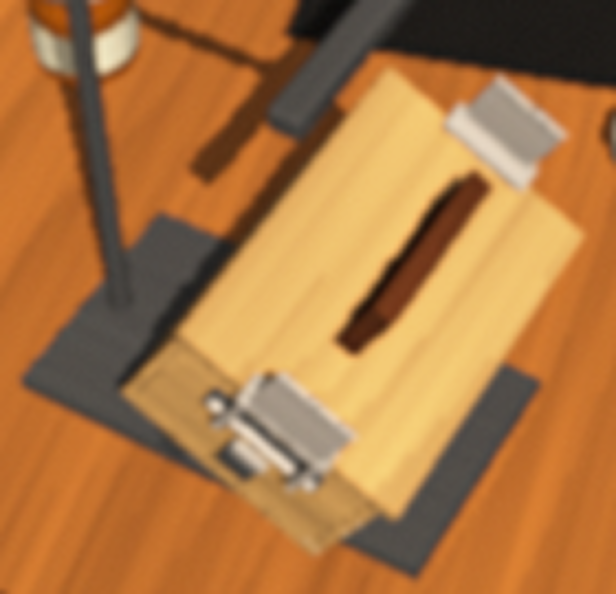

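View pics/tc.png

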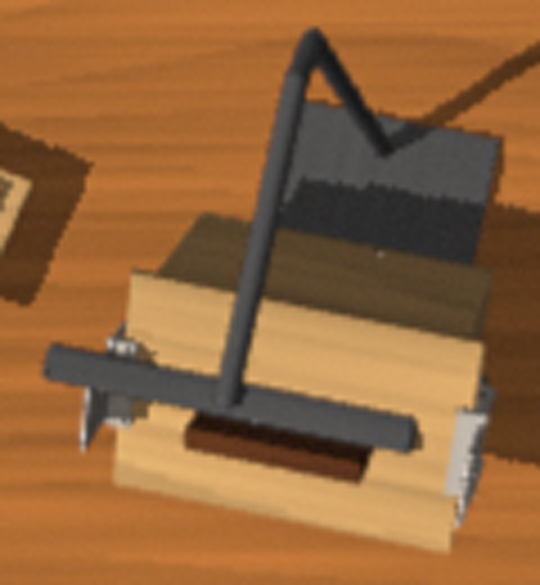

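Run:
```python
from h import *
import pickle
from scipy.optimize import least_squares
d=pickle.load(open('d.pkl','rb'))
sc=np.array([[387,68],[583,235],[395,520],[178,340]]);tc=np.array([[484,343],[450,552],[113,486],[132,270]])
sp=(sc+.5)/4.4-.5+[245,250]; tp=(tc+.5)/4.5-.5+[195,180]
C30,S30=np.cos(np.pi/6),.5
def pts(v):
    x,y,z,yaw=v; R,_=crateT(0,0,yaw)
    u=R@[C30,0,S30]; yy=R@[0,1,0]; c=np.array([x,y,z])
    return np.array([c+.068*u-.1*yy,c-.068*u-.1*yy,c-.068*u+.1*yy,c+.068*u+.1*yy])
def res(v):
    P=pts(v); return np.concatenate([(proj(d['side'],P)-sp).ravel(),(proj(d['top'],P)-tp).ravel()])
f=least_squares(res,[.48,.24,.137,-.18]); print(f.x,np.round(f.fun,1))
x,y,z,yaw=f.x; R,_=crateT(0,0,yaw)
print('crate', np.array([x,y,0])-R@[-.053,0,0],'n',R@[-.5,0,C30],'u',R@[C30,0,.5])
# lamp bar: side end, top ends triang: bar end left/top
def lamp(v):
    c=np.array(v); yy=R@[0,1,0]; return np.array([c+.09*yy,c-.09*yy])
tl=(np.array([[48,362],[415,434]])+.5)/4.5-.5+[195,180]
sl=(np.array([[288,118]])+.5)/4.4-.5+[245,250]
# other end in side picture approx (355,223)
sl=np.vstack([sl,[[355,224]]])
g=least_squares(lambda v:np.concatenate([(proj(d['top'],lamp(v))-tl).ravel(),(proj(d['side'],lamp(v))-sl).ravel()]),[.5,.24,.25]);print('lamp',g.x,np.round(g.fun,1),'rel lid centre in crate axes',R.T@(g.x-f.x[:3]))
# mat
for n in('side','top'):
    m=d[n+'mat'].astype(np.uint8); c,_=cv2.findContours(m,0,2); c=max(c,key=cv2.contourArea); q=cv2.approxPolyDP(c,8,True)[:,0]; print(n,q.tolist())
```

```text
[ 0.48012032  0.24167668  0.13670859 -0.19858298] [-0.6  0.2 -0.4  0.4  0.1  0.2 -0.6 -1.   0.   0.4  0.2  0.3  0.2 -0.1
 -0.1  1.1]
crate [0.53207872 0.23122082 0.        ] n [-0.49017356  0.09864018  0.8660254 ] u [ 0.8490055 -0.1708498  0.5      ]
lamp [0.47829916 0.24084055 0.33529993] [ 0.2  0.7  0.7  1.  -1.3  2.1 -0.3 -2.3] rel lid centre in crate axes [-0.00162042 -0.00117897  0.19859134]
side [[333, 197], [319, 234], [333, 239], [351, 219], [358, 225], [331, 260], [386, 268], [400, 207]]
top [[462, 209], [364, 217], [371, 292], [469, 286]]
```

```bash
python3 -m crank '[[-0.28,-0.96,0,-1],[-0.18,-0.98,0,-1],[-0.08,-1,0,-1],[0.02,-1,0,-1],[0.12,-0.99,0,-1],[0.22,-0.98,0,-1],[0.32,-0.95,0,-1],[0.41,-0.91,0,-1],[0.5,-0.87,0,-1],[0.58,-0.81,0,-1]]' -1
python3 - <<'E'
from h import *
import pickle
from scipy.optimize import least_squares
s=r.sense(); print(s['time'],s['tool_pos'],np.round(s['tcp_rot'],3).tolist(),s['q'])
d=pickle.load(open('d.pkl','rb'))
tp=np.array([[462,209], [364,217], [371,292], [469,286]])+0.
def P(v):
    R,_=crateT(0,0,v[2]); return np.array([R@[a,b,0]+[v[0],v[1],.004] for a,b in((.11,-.14),(.11,.14),(-.11,.14),(-.11,-.14))])
g=least_squares(lambda v:(proj(d['top'],P(v))-tp).ravel(),[.54,-.18,0]);print('mat',g.x,np.round(g.fun,1)); print(proj(d['side'],P(g.x)))
E
```

```text
time: 3.05
tool_pos: [0.6986, -0.2396, 0.2313]
tcp_rot: [[0.974, -0.226, 0.0], [-0.226, -0.974, -0.0], [0.0, 0.0, -1.0]]
force: [-0.1, -1.4, 0.1]
gripper_width: -0.002
3.05 [ 0.69857099 -0.23964845  0.23133227] [[0.974, -0.226, 0.0], [-0.226, -0.974, -0.0], [0.0, 0.0, -1.0]] [-4.11215666e-01  6.63019873e-01  1.02032911e+00 -1.04265472e-04
  1.45802834e+00 -1.83594454e-01]
mat [ 0.54600981 -0.17831351  0.06925958] [ 0.5 -0.6 -0.7 -1.2 -1.4  1.3  1.5  0.4]
[[331.77541099 196.85729038]
 [307.33172745 257.40830592]
 [385.20319911 270.57810332]
 [400.6777891  206.91598349]]
```

```bash
python3 -m crank '[[0.26,-0.86,0,-0.3],[0.26,-0.86,0,0],[0.26,-0.86,0,0],[1,0,0,0],[1,0,0,0],[1,0,0,0]]'
python3 -c "
from h import *
s=r.sense();print(s['tcp_rot'].round(4),s['q'])"
```

```text
time: 3.8
tool_pos: [0.9169, -0.1293, 0.2246]
tcp_rot: [[0.98, -0.199, 0.017], [-0.199, -0.98, -0.002], [0.017, -0.001, -1.0]]
force: [201.0, -33.5, 102.8]
gripper_width: -0.0
[[ 0.9798 -0.1993  0.0173]
 [-0.1993 -0.9799 -0.0023]
 [ 0.0174 -0.0012 -0.9998]] [-2.04971518e-01  1.04499375e+00  2.19004897e-01  1.31108243e-03
  1.86022282e+00 -3.89439700e-03]
```

```bash
python3 -m crank '[[0,0,0,0]]'
python3 -m crank '[[0.1,0,0,0],[0.1,0,0,0]]'
python3 -c "
from h import *
s=r.sense();print(s['tcp_rot'].round(4),s['q'])"
```

```text
time: 3.92
tool_pos: [0.9135, -0.1292, 0.215]
tcp_rot: [[0.98, -0.2, 0.002], [-0.2, -0.98, 0.001], [0.001, -0.001, -1.0]]
force: [0.6, 0.2, -1.5]
gripper_width: 0.0
time: 4.18
tool_pos: [0.9206, -0.1308, 0.2252]
tcp_rot: [[0.979, -0.2, 0.029], [-0.199, -0.98, -0.004], [0.03, -0.002, -1.0]]
force: [-0.1, -0.3, 1.1]
gripper_width: 0.003
[[ 0.9795 -0.1995  0.0293]
 [-0.1995 -0.9799 -0.0044]
 [ 0.0296 -0.0016 -0.9996]] [-2.05898704e-01  1.04412762e+00  2.19703327e-01  1.78644881e-03
  1.84817330e+00 -4.49326060e-03]
```

```bash
python3 -m crank '[[0.2,0,0,0],[0.2,0,0,0],[0.2,0,0,0],[0.2,0,0,0]]'
python3 -c "
from h import *
s=r.sense();print(s['tcp_rot'].round(4),s['q'])"
```

```text
time: 4.68
tool_pos: [0.9333, -0.1356, 0.2133]
tcp_rot: [[0.978, -0.2, 0.057], [-0.199, -0.98, -0.008], [0.057, -0.003, -0.998]]
force: [0.2, 0.9, -0.1]
gripper_width: 0.001
[[ 0.9782 -0.1996  0.057 ]
 [-0.1995 -0.9799 -0.0082]
 [ 0.0574 -0.0034 -0.9983]] [-0.20884539  1.05729029  0.22028125  0.00391956  1.80657646 -0.00676955]
```

```bash
python3 -m crank '[[0.5,0,0,0],[0.6,0,0,0],[0.6,0,0,0],[0.6,0,0,0],[0.6,0,0,0]]'
python3 -c "
from h import *
s=r.sense();print(s['tcp_rot'].round(4),s['q'])"
```

```text
time: 5.3
tool_pos: [0.9779, -0.1513, 0.1929]
tcp_rot: [[0.965, -0.199, 0.172], [-0.197, -0.98, -0.026], [0.173, -0.009, -0.985]]
force: [0.4, -0.9, -0.4]
gripper_width: 0.002
[[ 0.9648 -0.1989  0.1719]
 [-0.1975 -0.98   -0.0255]
 [ 0.1735 -0.0093 -0.9848]] [-0.21796686  1.08401718  0.22072973  0.01230862  1.66264511 -0.01471357]
```

```bash
python3 -m crank '[[0.6,0.03,0,0],[0.7,0.03,0,0],[0.8,0.04,0,0],[0.8,0.04,0,0],[0.8,0.04,0,0],[0.8,0.04,0,0]]'
python3 -c "
from h import *
s=r.sense();print(s['tcp_rot'].round(4),s['q'])"
```

```text
time: 6.05
tool_pos: [1.0346, -0.1837, 0.2042]
tcp_rot: [[0.916, -0.197, 0.348], [-0.19, -0.98, -0.055], [0.352, -0.015, -0.936]]
force: [-0.2, 0.3, 0.1]
gripper_width: -0.001
[[ 0.9165 -0.1974  0.348 ]
 [-0.19   -0.9802 -0.0555]
 [ 0.352  -0.0153 -0.9359]] [-0.24188856  1.08947945  0.22068728  0.02965911  1.47252794 -0.0379545 ]
```

```bash
python3 -m crank '[[0.8,0.1,0,0],[0.8,0.1,0,0],[0.8,0.1,0,0],[0.8,0.1,0,0],[0.6,0.1,0,0]]'
python3 -c "
from h import *
s=r.sense();R=s['tcp_rot'];print(R.round(4),s['q'])
n=np.array([-0.490,.0986,.866]);print(np.degrees(np.arccos(-R[:,2]@n)))"
```

```text
time: 6.68
tool_pos: [1.0678, -0.2228, 0.2484]
tcp_rot: [[0.852, -0.197, 0.484], [-0.179, -0.98, -0.083], [0.491, -0.016, -0.871]]
force: [-0.3, -0.5, 0.3]
gripper_width: -0.001
[[ 0.8524 -0.1971  0.4844]
 [-0.1794 -0.9802 -0.0833]
 [ 0.4912 -0.0159 -0.8709]] [-0.27636262  1.06543429  0.22050528  0.05345204  1.34459618 -0.07211551]
1.2978015306997976
```

Run:
```python
from h import *
from scipy.optimize import least_squares
D=[([0.494206,1.346094,1.302513],[0.20823,-.58893,.2307]),([.66302,1.020329,1.458028],[.69857,-.23965,.23133]),([1.044994,.219005,1.860223],[.9169,-.1293,.2246]),([1.04413,.219703,1.84817],[.9206,-.1308,.2252]),([1.05729,.220281,1.806576],[.9333,-.1356,.2133]),([1.084017,.22073,1.662645],[.9779,-.1513,.1929]),([1.089479,.220687,1.472528],[1.0346,-.1837,.2042]),([1.065434,.220505,1.344596],[1.0678,-.2228,.2484])]
def f(v):
    a,h,l1,l2,o,l3,dd=v; out=[]
    for q,p in D:
        A,B,C=q[0],q[0]+q[1],sum(q)
        rr=np.sqrt(p[0]**2+p[1]**2-dd**2)
        out+=[a+l1*np.sin(A)+l2*np.sin(B)+o*np.cos(B)+l3*np.sin(C)-rr,h+l1*np.cos(A)+l2*np.cos(B)-o*np.sin(B)+l3*np.cos(C)-p[2]]
    return out
g=least_squares(f,[0,.2,.4,.4,0,.2,.06]);print(g.x,np.round(g.fun,4),np.linalg.svd(g.jac)[1])
```

```text
[-0.00228632  0.25926535  0.59725268  0.38477375  0.11852196  0.3376651
  0.07713388] [ 0.     -0.     -0.0001 -0.      0.      0.     -0.      0.     -0.
  0.     -0.      0.      0.0001  0.     -0.     -0.0001] [5.1967361  4.4752782  0.83678079 0.43035614 0.37745679 0.04030575
 0.00562998]
```

```bash
python3 -m crank '[[-0.3,0.06,-0.23,0],[-0.6,0.12,-0.45,0],[-0.75,0.15,-0.56,0],[-0.75,0.15,-0.56,0],[-0.75,0.15,-0.56,0],[-0.75,0.15,-0.56,0],[-0.75,0.15,-0.56,0],[-0.75,0.15,-0.56,0],[-0.5,0.1,-0.38,0],[-0.3,0.06,-0.2,0]]'
cat >> h.py <<'E'
C=np.array([0.4801,0.2417,0.1367]); YAW=-.1986
Rc,_=crateT(0,0,YAW); U=Rc@[np.cos(np.pi/6),0,.5]; Y=Rc@[0,1,0]; N=Rc@[-.5,0,np.cos(np.pi/6)]
def go(target):
    s=r.sense(); R=s['tcp_rot']; d=R.T@(np.array(target)-s['tool_pos'])/.06
    print('t',s['time'],'pos',s['tool_pos'].round(4),'units',d.round(2),'norm',np.linalg.norm(d).round(2),'q',s['q'].round(3))
    rel=s['tool_pos']-C; print('lid uyn',(rel@U).round(4),(rel@Y).round(4),(rel@N).round(4),'axdev deg',np.degrees(np.arccos(min(1,-R[:,2]@N))).round(2),'z in u,y',(R[:,2]@U).round(3),(R[:,2]@Y).round(3),'x.Y',(R[:,0]@Y).round(3),'F',s['force'].round(1),'w',s['gripper_width'].round(3))
def lid(u,y,n): return C+u*U+y*Y+n*N
E
python3 - <<'E'
from h import *
go(lid(0,-.075,.15))
E
```

```text
time: 7.92
tool_pos: [0.6001, -0.2055, 0.3071]
tcp_rot: [[0.852, -0.198, 0.484], [-0.18, -0.98, -0.084], [0.491, -0.015, -0.871]]
force: [0.7, -0.4, -0.0]
gripper_width: 0.002
t 7.925 pos [ 0.6001 -0.2055  0.3071] units [-4.45 -5.65 -1.64] norm 7.38 q [-0.511  0.243  1.66   0.239  0.765 -0.441]Traceback (most recent call last):
  File "<stdin>", line 2, in <module>
  File "h.py", line 15, in go
    rel=s['tool_pos']-C; print('lid uyn',(rel@U).round(4),(rel@Y).round(4),(rel@N).round(4),'axdev deg',np.degrees(np.arccos(min(1,-R[:,2]@N))).round(2),'z in u,y',(R[:,2]@U).round(3),(R[:,2]@Y).round(3),'x.Y',(R[:,0]@Y).round(3),'F',s['force'].round(1),'w',s['gripper_width'].round(3))
                                                                                                                                                                                                                                                                  ^^^^^^^^^^^^^^^^^^^^^^^^
AttributeError: 'float' object has no attribute 'round'
```

```bash
sed -i "s/s\['gripper_width'\].round(3)/round(s['gripper_width'],3)/" h.py; python3 -m crank '[[-0.6,-0.15,-0.2,0],[-0.85,-0.2,-0.3,0],[-0.85,-0.2,-0.3,0],[-0.85,-0.2,-0.3,0],[-0.85,-0.2,-0.3,0],[-0.45,-0.7,-0.2,0],[0,-0.93,0,0],[0,-0.93,0,0],[0,-0.93,0,0],[0,-0.8,0,0]]'
python3 - <<'E'
from h import *
go(lid(0,-.075,.15))
p=r.get_image('wrist'); save(p,'w1.png'); p=r.get_image('side'); save(p,'s1.png')
E
```

```text
time: 9.18
tool_pos: [0.3726, 0.0773, 0.2596]
tcp_rot: [[0.864, -0.199, 0.462], [-0.183, -0.98, -0.08], [0.469, -0.015, -0.883]]
force: [1.3, -1.7, -0.0]
gripper_width: 0.0
t 9.175 pos [0.3726 0.0773 0.2596] units [ 0.01 -1.79 -0.1 ] norm 1.79 q [ 0.196 -0.063  2.166 -0.303  0.601  0.613]
lid uyn -0.0018 -0.1824 0.1429 axdev deg 2.18 z in u,y -0.036 0.013 x.Y -0.008 F [ 1.3 -1.7 -0. ] w 0.0
```

View pics/w1.png

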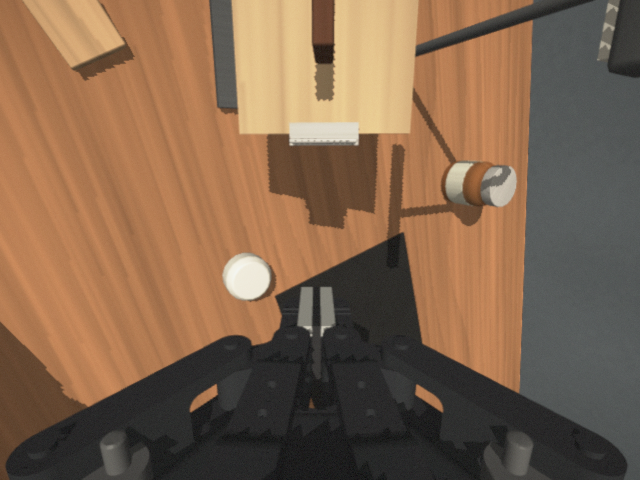

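View pics/s1.png

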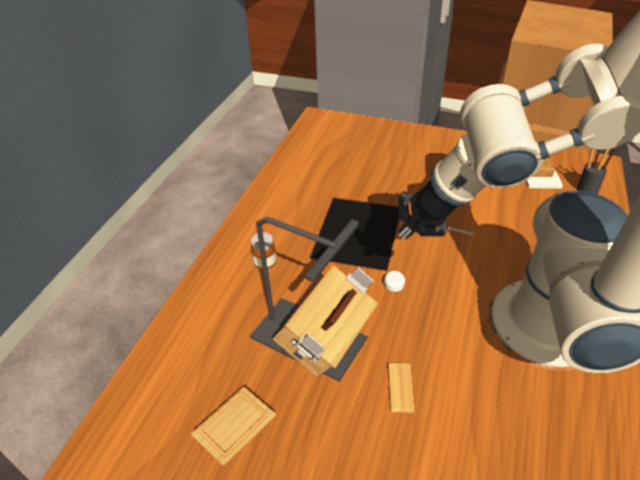

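```bash
python3 -m crank '[[0,-0.7,0,0],[0,-0.7,0,0],[0,-0.39,0,0],[0,0,0.6,0],[0,0,0.6,0],[0,0,0.3,0]]'
python3 - <<'E'
from h import *
go(lid(0,-.075,.010))
E
```

```text
time: 10.02
tool_pos: [0.4351, 0.1733, 0.1795]
tcp_rot: [[0.866, -0.199, 0.458], [-0.182, -0.98, -0.08], [0.465, -0.014, -0.885]]
force: [-0.6, -0.2, 1.0]
gripper_width: -0.002
t 10.025 pos [0.4351 0.1733 0.1795] units [ 0.11 -0.01  0.7 ] norm 0.71 q [ 0.445  0.262  2.102 -0.657  0.458  1.197]
lid uyn -0.0051 -0.076 0.0524 axdev deg 2.36 z in u,y -0.04 0.012 x.Y -0.008 F [-0.6 -0.2  1. ] w -0.002
```

```bash
python3 -m crank '[[0.06,0,0.3,0],[0.05,0,0.3,0],[0,0,0.1,0],[0,0.2,0,0],[0,0.2,0,0],[0,0.2,0,0],[0,0.2,0,0],[0,0.1,0,0],[0,0,0,0]]'
python3 - <<'E'
from h import *
go(lid(0,-.07,.15))
p=r.get_image('wrist'); save(p,'w2.png')
E
```

```text
time: 11.15
tool_pos: [0.4487, 0.116, 0.1459]
tcp_rot: [[0.866, -0.199, 0.459], [-0.183, -0.98, -0.081], [0.466, -0.014, -0.885]]
force: [0.1, 0.4, 0.3]
gripper_width: 0.003
t 11.15 pos [0.4487 0.116  0.1459] units [-0.09 -1.02 -2.31] norm 2.52 q [ 0.269  0.324  2.185 -0.83   0.274  1.239]
lid uyn -0.0006 -0.1294 0.0109 axdev deg 2.31 z in u,y -0.039 0.011 x.Y -0.009 F [0.1 0.4 0.3] w 0.003
```

View pics/w2.png

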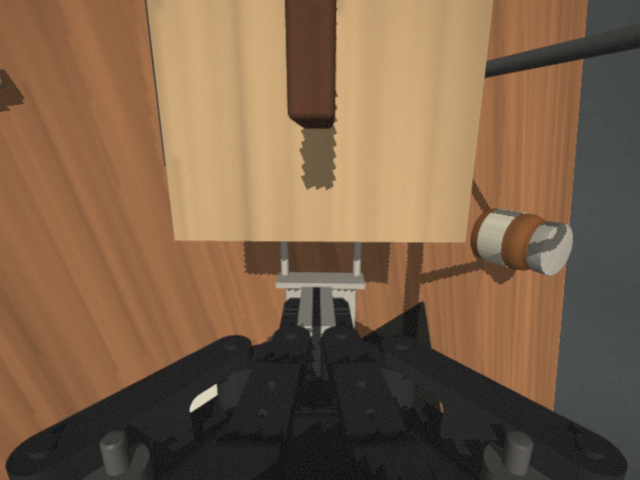

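```bash
python3 -m crank '[[0,0,-0.5,0],[0,-0.2,-0.6,0],[0,-0.5,-0.3,0],[0,-0.7,0,0],[0,-0.7,0,0],[0,-0.7,0,0],[0,-0.5,0,0],[0,-0.1,0,0],[0,0,0,0]]'
python3 - <<'E'
from h import *
go(lid(0,.075,.010))
E
```

```text
time: 12.32
tool_pos: [0.4505, 0.3232, 0.2227]
tcp_rot: [[0.866, -0.198, 0.459], [-0.181, -0.98, -0.08], [0.466, -0.014, -0.885]]
force: [-0.2, 0.3, 0.6]
gripper_width: 0.002
t 12.325 pos [0.4505 0.3232 0.2227] units [-0.01  0.    1.45] norm 1.45 q [ 0.738  0.325  1.801 -0.549  0.783  1.29 ]
lid uyn 0.0039 0.0741 0.097 axdev deg 2.34 z in u,y -0.039 0.012 x.Y -0.007 F [-0.2  0.3  0.6] w 0.002
```

```bash
python3 -m crank '[[0,0,0.5,0],[0,0,0.6,0],[0,0,0.35,0],[0,-0.2,0,0],[0,-0.2,0,0],[0,-0.2,0,0],[0,-0.2,0,0],[0,-0.1,0,0],[0,0,0,0]]'
python3 - <<'E'
from h import *
go(lid(0,.06,.15))
p=r.get_image('side'); save(p,'s2.png')
i=p['img'][200:385,225:405]; cv2.imwrite('pics/s2.png',cv2.resize(i,None,fx=3.2,fy=3.2,interpolation=cv2.INTER_CUBIC)[:,:,::-1])
E
```

```text
time: 13.45
tool_pos: [0.5017, 0.37, 0.1472]
tcp_rot: [[0.866, -0.198, 0.46], [-0.182, -0.98, -0.079], [0.467, -0.015, -0.884]]
force: [-0.7, 0.9, 0.4]
gripper_width: -0.001
t 13.45 pos [0.5017 0.37   0.1472] units [-0.11  1.14 -2.33] norm 2.59 q [ 0.738  0.519  1.722 -0.621  0.685  1.386]
lid uyn 0.0016 0.1301 0.0112 axdev deg 2.31 z in u,y -0.038 0.013 x.Y -0.007 F [-0.7  0.9  0.4] w -0.001
```

View pics/s2.png

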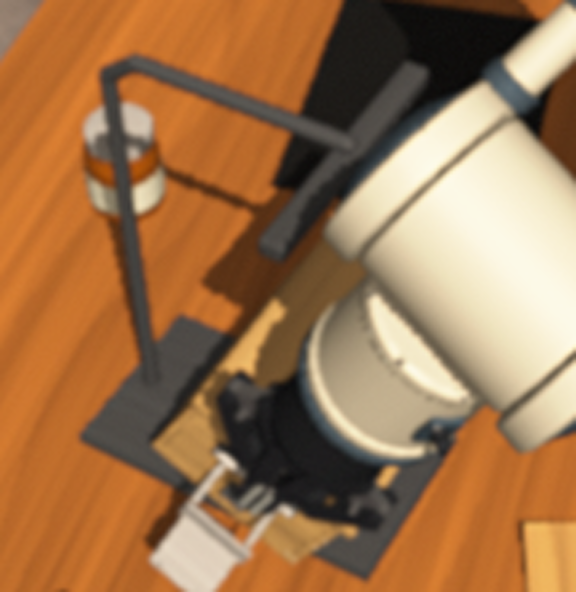

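```bash
python3 -m crank '[[0,0.1,-0.4,0],[0,0.2,-0.7,0],[0,0.5,-0.5,0],[0,0.6,0,0],[0,0.6,0,0],[0,0.17,0,0],[0,0,0,0]]' 0.2 40
python3 - <<'E'
from h import *
go(lid(0,0,.010))
p=r.get_image('wrist'); save(p,'w3.png')
E
```

```text
time: 14.38
tool_pos: [0.4318, 0.2491, 0.2301]
tcp_rot: [[0.865, -0.199, 0.46], [-0.183, -0.98, -0.08], [0.466, -0.015, -0.884]]
force: [0.8, 0.6, 0.7]
gripper_width: 0.602
t 14.375 pos [0.4318 0.2491 0.2301] units [-0.01 -0.02  1.59] norm 1.59 q [ 0.63   0.225  1.936 -0.544  0.705  1.204]
lid uyn 0.0044 -0.0023 0.1053 axdev deg 2.3 z in u,y -0.038 0.012 x.Y -0.009 F [0.8 0.6 0.7] w 0.602
```

View pics/w3.png

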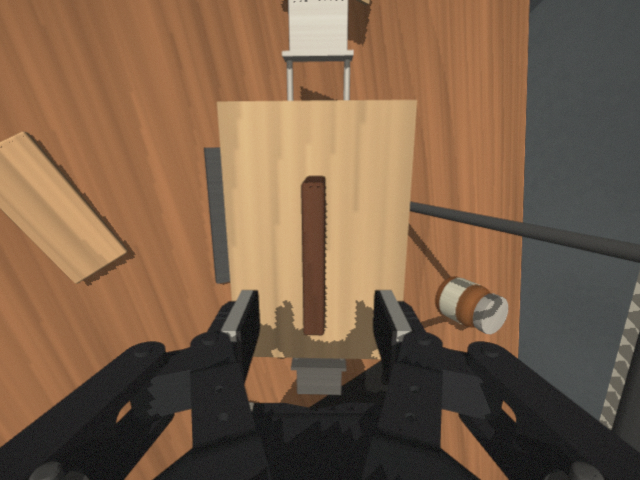

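```bash
python3 -m crank '[[0,0,0.4,0],[0,0,0.5,0],[0,0,0.45,0],[0,0,0.2,0],[0,0,0,0]]'
python3 - <<'E'
from h import *
go(lid(0,0,.010))
E
```

```text
time: 15.05
tool_pos: [0.4745, 0.2422, 0.1471]
tcp_rot: [[0.866, -0.198, 0.459], [-0.182, -0.98, -0.081], [0.466, -0.013, -0.885]]
force: [-0.0, 0.3, 0.8]
gripper_width: 0.603
t 15.05 pos [0.4745 0.2422 0.1471] units [-0.   -0.01  0.03] norm 0.03 q [ 0.556  0.408  1.978 -0.72   0.49   1.357]
lid uyn 0.0003 -0.0006 0.0118 axdev deg 2.34 z in u,y -0.039 0.011 x.Y -0.007 F [-0.   0.3  0.8] w 0.603
```

```bash
python3 -m crank '[[0,0,0,0],[0,0,0,0],[0,0,0,0],[0,0,0,0],[0,0,0,0],[0,0,0,0]]' -1 60
python3 -m crank '[[0,0,-0.1,0],[0,0,-0.2,0],[0,0,-0.3,0],[0,0,-0.3,0],[0,0,-0.1,0]]'
python3 - <<'E'
from h import *
go(lid(0,0,.010))
E
```

```text
time: 15.8
tool_pos: [0.474, 0.2422, 0.1489]
tcp_rot: [[0.865, -0.198, 0.461], [-0.182, -0.98, -0.079], [0.467, -0.015, -0.884]]
force: [-15.2, 2.1, 17.6]
gripper_width: 0.163
time: 16.42
tool_pos: [0.4463, 0.247, 0.2018]
tcp_rot: [[0.865, -0.198, 0.46], [-0.182, -0.98, -0.079], [0.467, -0.015, -0.884]]
force: [-0.1, -0.3, -6.1]
gripper_width: 0.153
t 16.425 pos [0.4463 0.247  0.2018] units [-0.01 -0.01  1.06] norm 1.06 q [ 0.603  0.285  1.956 -0.591  0.625  1.244]
lid uyn 0.003 -0.0015 0.0735 axdev deg 2.3 z in u,y -0.038 0.013 x.Y -0.008 F [-0.1 -0.3 -6.1] w 0.153
```

Run:
```python
import numpy as np
from scipy.optimize import fsolve
a,h,l1,l2,o,l3=-0.0023,.2593,.5973,.3848,.1185,.3377
def fk(q2,B,q5=.12):
    C=B+q5
    return np.array([a+l1*np.sin(q2)+l2*np.sin(B)+o*np.cos(B)+l3*np.sin(C),h+l1*np.cos(q2)+l2*np.cos(B)-o*np.sin(B)+l3*np.cos(C)])
for z in(.02,.06,.1,.15,.2,.3):
    row=[]
    for rr in(.25,.3,.35,.4,.45,.5,.55,.6):
        s,i,e,m=fsolve(lambda v:fk(*v)-[rr,z],[0.2,2.6],full_output=True)
        row.append((round(np.pi-s[1]-.12,2),round(s[0],2),round(s[1]-s[0],2)) if e==1 else None)
    print(z,row)
```

```text
0.02 [(np.float64(-0.02), np.float64(0.6), np.float64(2.44)), (np.float64(0.06), np.float64(0.59), np.float64(2.38)), (np.float64(0.13), np.float64(0.59), np.float64(2.31)), (np.float64(0.19), np.float64(0.59), np.float64(2.24)), (np.float64(0.25), np.float64(0.61), np.float64(2.16)), (np.float64(0.3), np.float64(0.63), np.float64(2.09)), (np.float64(0.36), np.float64(0.66), np.float64(2.01)), (np.float64(0.41), np.float64(0.68), np.float64(1.93))]
0.06 [(np.float64(0.09), np.float64(0.45), np.float64(2.48)), (np.float64(0.15), np.float64(0.45), np.float64(2.42)), (np.float64(0.21), np.float64(0.47), np.float64(2.34)), (np.float64(0.26), np.float64(0.49), np.float64(2.27)), (np.float64(0.32), np.float64(0.51), np.float64(2.19)), (np.float64(0.36), np.float64(0.54), np.float64(2.12)), (np.float64(0.41), np.float64(0.57), np.float64(2.04)), (np.float64(0.46), np.float64(0.61), np.float64(1.95))]
0.1 [(np.float64(0.21), np.float64(0.28), np.float64(2.52)), (np.float64(0.26), np.float64(0.31), np.float64(2.45)), (np.float64(0.3), np.float64(0.34), np.float64(2.37)), (np.float64(0.35), np
[... 920 characters left out ...]
, np.float64(2.34)), (np.float64(0.59), np.float64(0.17), np.float64(2.26)), (np.float64(0.62), np.float64(0.23), np.float64(2.17)), (np.float64(0.64), np.float64(0.29), np.float64(2.09)), (np.float64(0.67), np.float64(0.35), np.float64(2.01))]
0.3 [(np.float64(0.99), np.float64(-0.57), np.float64(2.6)), (np.float64(0.9), np.float64(-0.39), np.float64(2.51)), (np.float64(0.85), np.float64(-0.26), np.float64(2.43)), (np.float64(0.83), np.float64(-0.15), np.float64(2.34)), (np.float64(0.81), np.float64(-0.05), np.float64(2.26)), (np.float64(0.81), np.float64(0.03), np.float64(2.18)), (np.float64(0.82), np.float64(0.11), np.float64(2.09)), (np.float64(0.83), np.float64(0.18), np.float64(2.01))]
```

```bash
python3 -m crank '[[0,0,-0.3,0],[0,0,-0.5,0],[0,0,-0.2,0],[0,0.2,0,0],[0,0.5,0,0],[0,0.8,0,0],[0,0.8,0,0],[0,0.8,0,0],[0,0.8,0,0],[0,0.8,0,0]]'
python3 - <<'E'
from h import *
go([.527,-.175,.2])
p=r.get_image('side'); save(p,'s3.png')
E
```

```text
time: 17.68
tool_pos: [0.3668, -0.003, 0.2483]
tcp_rot: [[0.869, -0.199, 0.453], [-0.183, -0.98, -0.08], [0.459, -0.014, -0.888]]
force: [0.8, 0.3, -3.9]
gripper_width: 0.153
t 17.675 pos [ 0.3668 -0.003   0.2483] units [2.48 2.29 2.15] norm 4.0 q [-0.169 -0.091  2.225 -0.005  0.53   0.038]
lid uyn 0.0014 -0.2622 0.128 axdev deg 2.72 z in u,y -0.046 0.011 x.Y -0.008 F [ 0.8  0.3 -3.9] w 0.153
```

View pics/s3.png

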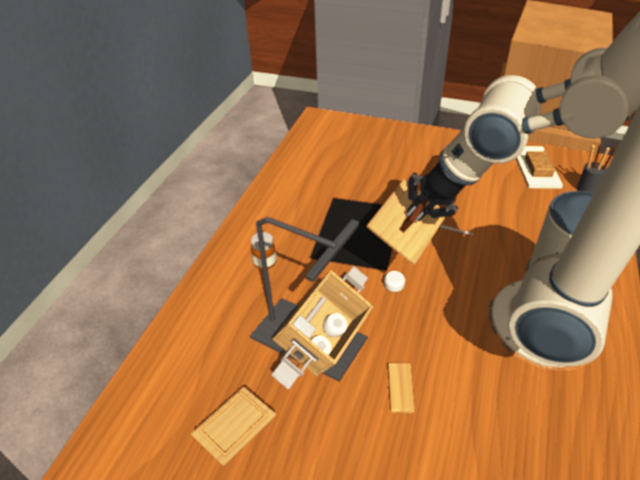

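```bash
python3 -m crank '[[0.4,0.5,0.25,-0.3],[0.55,0.5,0.3,-0.3],[0.55,0.5,0.35,-0.4],[0.55,0.45,0.35,-0.3],[0.4,0.3,0.3,-0.2],[0,0,0,0]]'
python3 - <<'E'
from h import *
go([.527,-.175,.09])
s=r.sense(); print(s['tcp_rot'].round(3))
E
```

```text
time: 18.48
tool_pos: [0.5201, -0.1618, 0.2342]
tcp_rot: [[0.889, -0.068, 0.452], [-0.036, -0.996, -0.08], [0.456, 0.055, -0.888]]
force: [0.0, 0.6, -4.9]
gripper_width: 0.158
t 18.475 pos [ 0.5201 -0.1618  0.2342] units [-0.99  0.08  2.2 ] norm 2.42 q [-0.503  0.217  1.926  0.282  0.562 -0.654]
lid uyn 0.1517 -0.3876 0.025 axdev deg 2.76 z in u,y -0.047 0.011 x.Y 0.141 F [ 0.   0.6 -4.9] w 0.158
[[ 0.889 -0.068  0.452]
 [-0.036 -0.996 -0.08 ]
 [ 0.456  0.055 -0.888]]
```

```bash
python3 -m crank '[[-0.2,0.02,0.4,0],[-0.22,0.02,0.5,0],[-0.22,0.02,0.5,0],[-0.2,0.02,0.45,0],[-0.15,0,0.35,0],[0,0,0,0]]'
python3 - <<'E'
from h import *
go([.527,-.175,.07])
s=r.sense(); print(s['tcp_rot'].round(3))
p=r.get_image('side'); save(p,'s4.png')
i=p['img'][130:310,280:500]; cv2.imwrite('pics/s4.png',cv2.resize(i,None,fx=3.2,fy=3.2,interpolation=cv2.INTER_CUBIC)[:,:,::-1])
E
```

```text
time: 19.23
tool_pos: [0.5244, -0.1723, 0.0897]
tcp_rot: [[0.891, -0.067, 0.45], [-0.036, -0.996, -0.077], [0.453, 0.053, -0.89]]
force: [0.8, -0.3, -4.4]
gripper_width: 0.151
t 19.225 pos [ 0.5244 -0.1723  0.0897] units [-0.11  0.02  0.32] norm 0.33 q [-0.522  0.513  2.07   0.967  0.192 -1.389]
lid uyn 0.0849 -0.3971 -0.1033 axdev deg 2.95 z in u,y -0.05 0.013 x.Y 0.14 F [ 0.8 -0.3 -4.4] w 0.151
[[ 0.891 -0.067  0.45 ]
 [-0.036 -0.996 -0.077]
 [ 0.453  0.053 -0.89 ]]
```

View pics/s4.png

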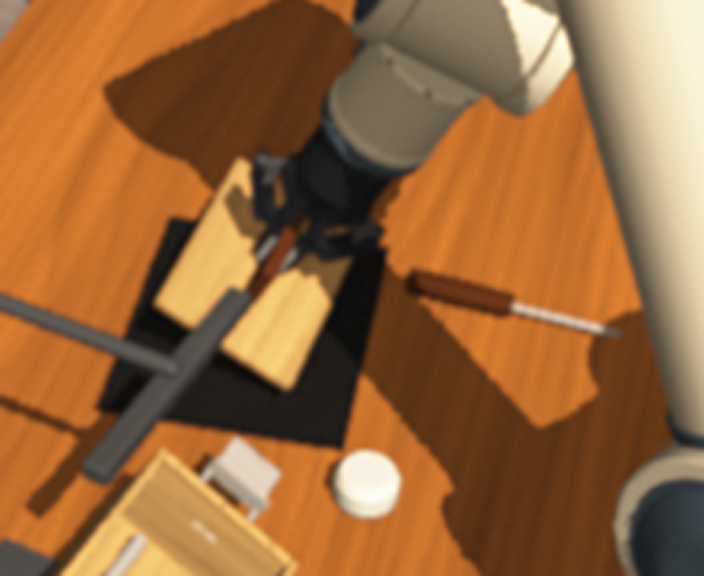

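```bash
python3 -m crank '[[-0.04,0,0.09,0],[-0.04,0,0.09,0],[-0.04,0,0.09,0],[0,0,0,0]]'
python3 -m crank '[[-0.03,0,0.05,0],[0,0,0,0]]'
python3 -m crank '[[-0.03,0,0.05,0],[0,0,0,0]]'
python3 -c "
from h import *
print(r.sense()['q'])"
```

```text
time: 19.77
tool_pos: [0.5272, -0.1736, 0.0747]
tcp_rot: [[0.889, -0.066, 0.454], [-0.034, -0.996, -0.079], [0.457, 0.054, -0.888]]
force: [-0.0, 0.2, -3.7]
gripper_width: 0.151
time: 20.02
tool_pos: [0.527, -0.1738, 0.0712]
tcp_rot: [[0.889, -0.066, 0.454], [-0.034, -0.996, -0.079], [0.458, 0.054, -0.888]]
force: [-0.2, -0.5, -4.5]
gripper_width: 0.156
time: 20.27
tool_pos: [0.5268, -0.1739, 0.0674]
tcp_rot: [[0.889, -0.066, 0.454], [-0.034, -0.996, -0.078], [0.457, 0.054, -0.888]]
force: [-0.1, 0.3, -4.7]
gripper_width: 0.153
[-0.52387065  0.56810752  2.08287027  1.34183747  0.16401168 -1.7727161 ]
```

```bash
for i in 1 2 3; do python3 -m crank '[[-0.03,0,0.05,0],[0,0,0,0]]' | egrep 'pos|force'; done
```

```text
tool_pos: [0.5265, -0.1741, 0.0637]
force: [-0.2, 0.1, -4.0]
tool_pos: [0.5265, -0.1744, 0.0604]
force: [0.0, -0.8, -1.0]
tool_pos: [0.5275, -0.1759, 0.0579]
force: [0.4, -8.3, 10.2]
```

```bash
python3 -m crank '[[0,0,0,0],[0,0,0,0],[0,0,0,0]]' -0.64 20 | egrep 'time|pos|force|width'; python3 -m crank '[[-0.02,0,0.04,0],[-0.02,0,0.04,0],[0,0,0,0]]' -0.58| egrep 'pos|force|width'
python3 - <<'E'
from h import *
p=r.get_image('side')
i=p['img'][130:310,280:500]; cv2.imwrite('pics/s5.png',cv2.resize(i,None,fx=3.2,fy=3.2,interpolation=cv2.INTER_CUBIC)[:,:,::-1])
p=r.get_image('wrist'); save(p,'w5.png')
E
```

```text
time: 21.4
tool_pos: [0.5272, -0.1751, 0.0575]
force: [3.1, -2.7, 6.4]
gripper_width: 0.181
tool_pos: [0.5312, -0.1755, 0.0546]
force: [17.6, 4.7, 36.5]
gripper_width: 0.212
```

View pics/s5.png

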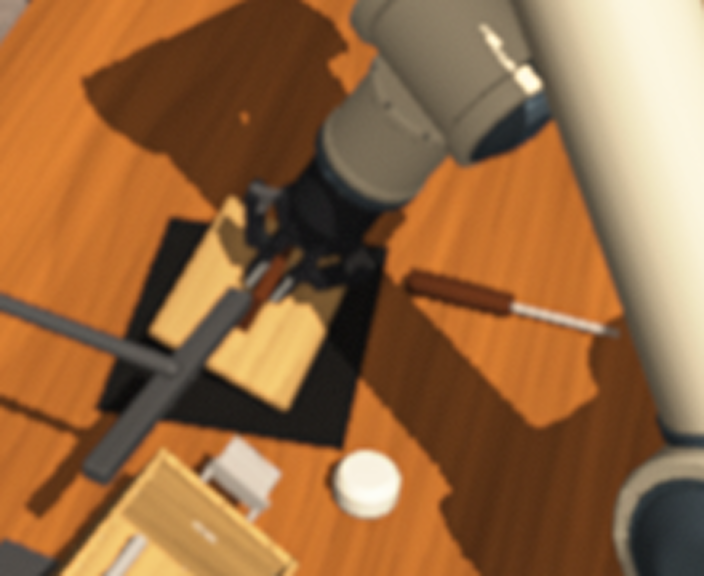

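View pics/w5.png

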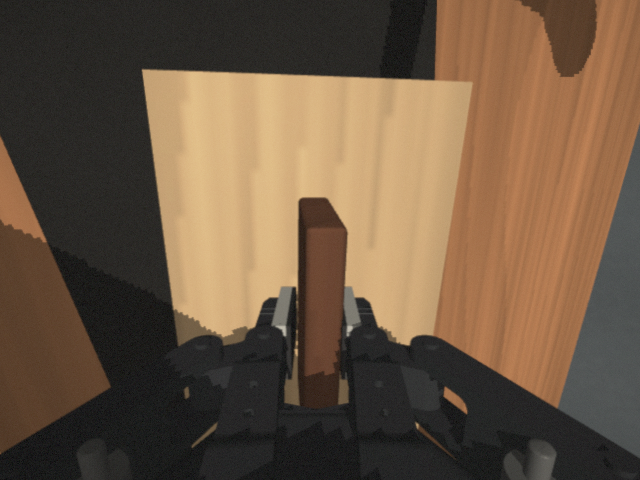

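```bash
python3 -m crank '[[0,0,0,0],[0,0,0,0]]' -0.52 | egrep 'pos|force|width'; python3 -m crank '[[0,0,0,0],[0,0,0,0]]' -0.46| egrep 'pos|force|width'; python3 -m crank '[[0,0,0,0],[0,0,0,0]]' -0.4| egrep 'time|pos|force|width'
python3 - <<'E'
from h import *
p=r.get_image('side')
i=p['img'][130:310,280:500]; cv2.imwrite('pics/s6.png',cv2.resize(i,None,fx=3.2,fy=3.2,interpolation=cv2.INTER_CUBIC)[:,:,::-1])
p=r.get_image('wrist'); save(p,'w6.png')
E
```

```text
tool_pos: [0.53, -0.1755, 0.054]
force: [12.5, 2.1, 27.2]
gripper_width: 0.244
tool_pos: [0.5289, -0.1754, 0.0532]
force: [9.7, -0.5, 18.3]
gripper_width: 0.274
time: 22.62
tool_pos: [0.5279, -0.1753, 0.0526]
force: [6.2, -2.2, 11.0]
gripper_width: 0.298
```

View pics/w6.png

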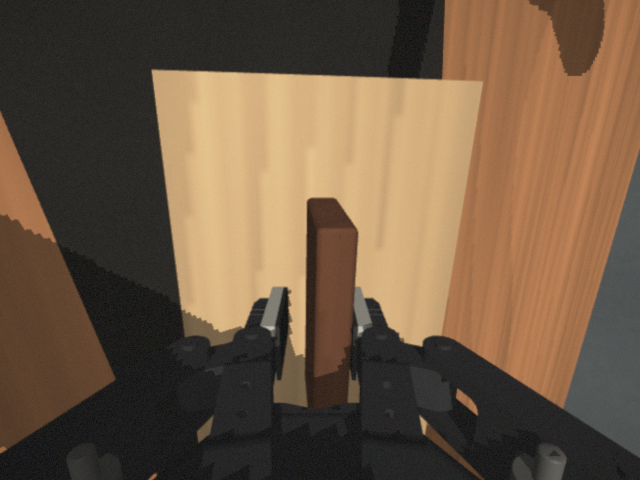

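View pics/s6.png

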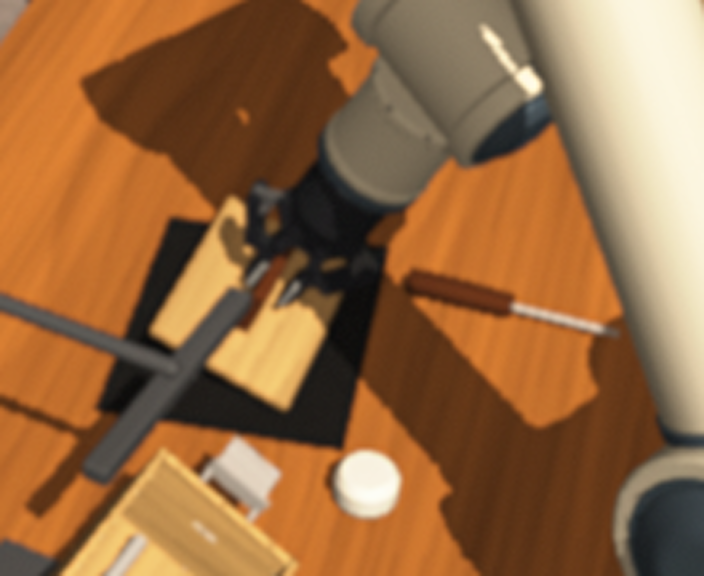

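```bash
python3 -m crank '[[0,0,0,0],[0,0,0,0]]' -0.34 | egrep 'pos|force|width'; python3 -m crank '[[0,0,0,0],[0,0,0,0]]' -0.28| egrep 'pos|force|width'; python3 -m crank '[[0,0,0,0],[0,0,0,0]]' -0.22| egrep 'time|pos|force|width'
python3 - <<'E'
from h import *
p=r.get_image('side')
for l in('lid','lid_handle'): print(l,[(np.round(d['xyz'],3).tolist(),round(d['conf'],2)) for d in r.look_for(p,l)][:4])
i=p['img'][130:310,280:500]; cv2.imwrite('pics/s7.png',cv2.resize(i,None,fx=3.2,fy=3.2,interpolation=cv2.INTER_CUBIC)[:,:,::-1])
p=r.get_image('wrist'); save(p,'w7.png')
E
```

```text
tool_pos: [0.5272, -0.1751, 0.052]
force: [4.3, -2.7, 7.1]
gripper_width: 0.33
tool_pos: [0.5266, -0.1749, 0.0516]
force: [4.7, -1.7, 5.6]
gripper_width: 0.365
time: 23.48
tool_pos: [0.5261, -0.1747, 0.0512]
force: [3.6, -1.4, 2.8]
gripper_width: 0.386
lid [([0.611, 0.509, 0.038], 0.79), ([0.53, -0.147, 0.039], 0.57), ([0.511, 0.227, 0.081], 0.42), ([0.474, 0.082, 0.096], 0.31)]
lid_handle [([0.61, 0.51, 0.042], 0.82), ([0.526, -0.156, 0.037], 0.77), ([0.515, 0.226, 0.084], 0.55)]
```

View pics/w7.png

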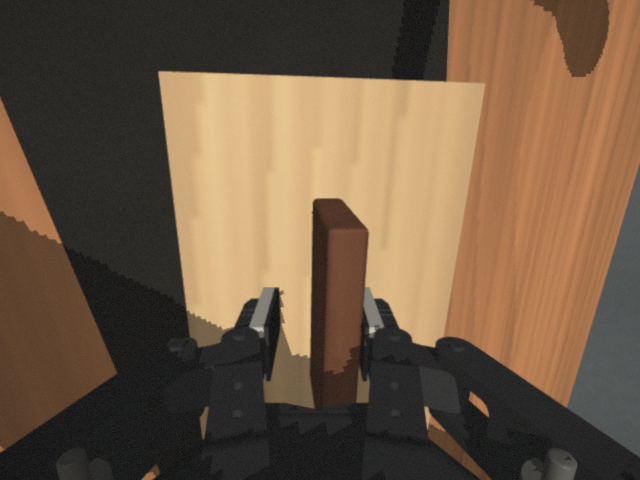

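View pics/s7.png

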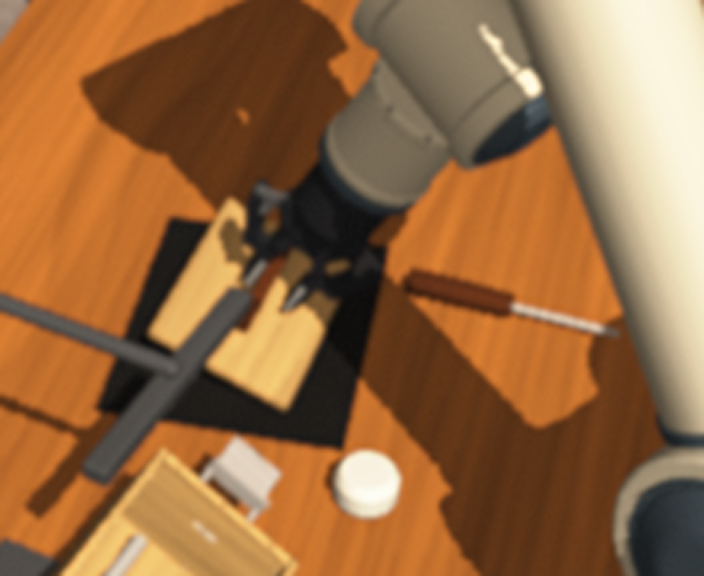

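Run:
```python
from h import *
from scipy.optimize import least_squares
p=r.get_image('side')
c=(np.array([[150,332],[287,411],[237,196]])+.5)/3.2-.5+[280,130]
def P(v,pitch):
    R,_=crateT(0,0,v[2]); cp,sp=np.cos(pitch),np.sin(pitch)
    Rp=R@np.array([[cp,0,-sp],[0,1,0],[sp,0,cp]])
    return np.array([Rp@[a,b,0]+[v[0],v[1],.020+.06*sp] for a,b in((.068,.1),(-.068,.1),(.068,-.1))])
for pt in(0,.05,.1,.2,.3,.45):
    g=least_squares(lambda v:(proj(p,P(v,pt))-c).ravel(),[.54,-.18,0]);print(pt,g.x.round(4),g.fun.round(1),g.cost.round(2))
go([.527,-.175,.07])
```

```text
0 [ 0.5367 -0.2016 -0.1619] [-1.   2.5 -0.6 -7.4  1.8  6.3] 52.72
0.05 [ 0.5357 -0.1976 -0.1555] [-1.   2.  -0.4 -6.3  1.5  5.5] 38.98
0.1 [ 0.5348 -0.1936 -0.148 ] [-1.   1.5 -0.2 -5.3  1.3  4.7] 27.58
0.2 [ 0.5332 -0.1858 -0.1304] [-0.7  0.6  0.  -3.2  0.8  3.2] 11.24
0.3 [ 0.5319 -0.1781 -0.1095] [-0.3 -0.1  0.1 -1.3  0.2  1.8] 2.59
0.45 [ 0.5307 -0.167  -0.0733] [ 0.9 -1.  -0.3  1.2 -0.6 -0.2] 1.92
t 23.725 pos [ 0.5261 -0.1747  0.0512] units [ 0.16  0.02 -0.27] norm 0.31 q [-0.526  0.607  2.093  1.639  0.161 -2.077]
lid uyn 0.0675 -0.3992 -0.1377 axdev deg 2.7 z in u,y -0.045 0.013 x.Y 0.142 F [ 3.6 -1.4  3.9] w 0.388
```

```bash
python3 -m crank '[[0.07,0,0.04,0],[0.07,0,0.04,0],[0,0,0,0]]' | egrep 'pos|force|width'; python3 -m crank '[[0.07,0,0.04,0],[0.07,0,0.04,0],[0,0,0,0]]' | egrep 'time|pos|force|width'
python3 - <<'E'
from h import *
p=r.get_image('side')
i=p['img'][130:310,280:500]; cv2.imwrite('pics/s8.png',cv2.resize(i,None,fx=3.2,fy=3.2,interpolation=cv2.INTER_CUBIC)[:,:,::-1])
p=r.get_image('wrist'); save(p,'w8.png')
E
```

```text
tool_pos: [0.5357, -0.1752, 0.0506]
force: [4.0, -1.0, 1.1]
gripper_width: 0.389
time: 24.48
tool_pos: [0.5448, -0.1758, 0.0501]
force: [-0.1, -0.2, -1.1]
gripper_width: 0.389
```

View pics/w8.png

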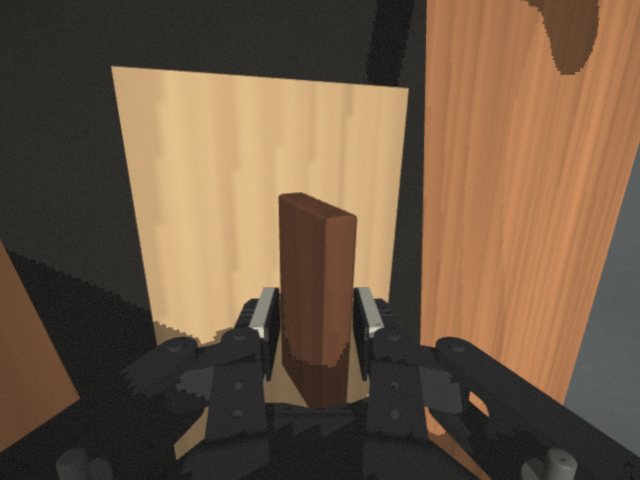

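View pics/s8.png

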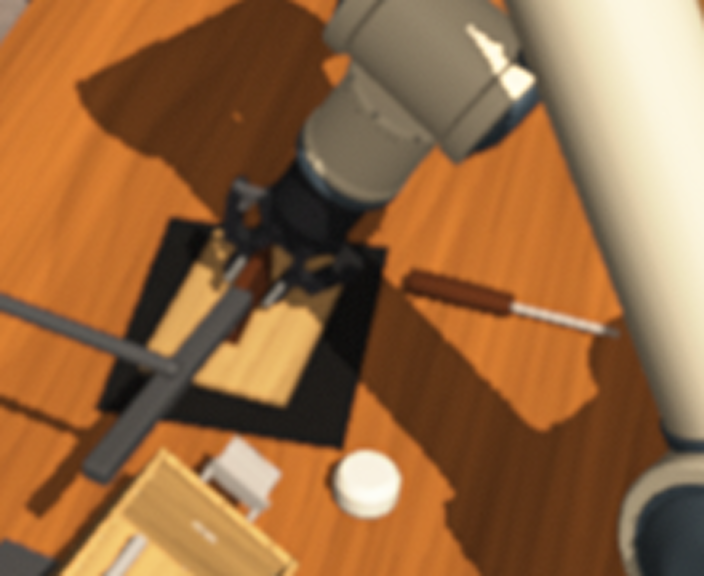

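```bash
python3 -m crank '[[0,0,0,0],[0,0,0,0],[0.05,0,-0.09,0],[0.1,0,-0.2,0],[0.2,0,-0.4,0],[0.3,0.03,-0.6,0],[0.3,0.03,-0.6,0],[0.2,0,-0.4,0]]' 0.4
python3 - <<'E'
from h import *
p=r.get_image('side')
for l in('lid','lid_handle'): print(l,[(np.round(d['xyz'],3).tolist(),round(d['conf'],2)) for d in r.look_for(p,l)][:4])
i=p['img'][130:310,280:500]; cv2.imwrite('pics/s9.png',cv2.resize(i,None,fx=3.2,fy=3.2,interpolation=cv2.INTER_CUBIC)[:,:,::-1])
p=r.get_image('top')
i=p['img'][180:340,330:500]; cv2.imwrite('pics/t9.png',cv2.resize(i,None,fx=3.5,fy=3.5,interpolation=cv2.INTER_CUBIC)[:,:,::-1])
p=r.get_image('wrist'); save(p,'w9.png')
E
```

```text
time: 25.58
tool_pos: [0.5455, -0.1706, 0.1948]
tcp_rot: [[0.887, -0.063, 0.458], [-0.033, -0.997, -0.074], [0.461, 0.051, -0.886]]
force: [0.7, -0.3, 0.0]
gripper_width: 0.702
lid [([0.534, -0.173, 0.026], 0.72), ([0.609, 0.51, 0.037], 0.55), ([0.474, 0.081, 0.099], 0.51)]
lid_handle [([0.532, -0.179, 0.023], 0.92)]
```

View pics/s9.png

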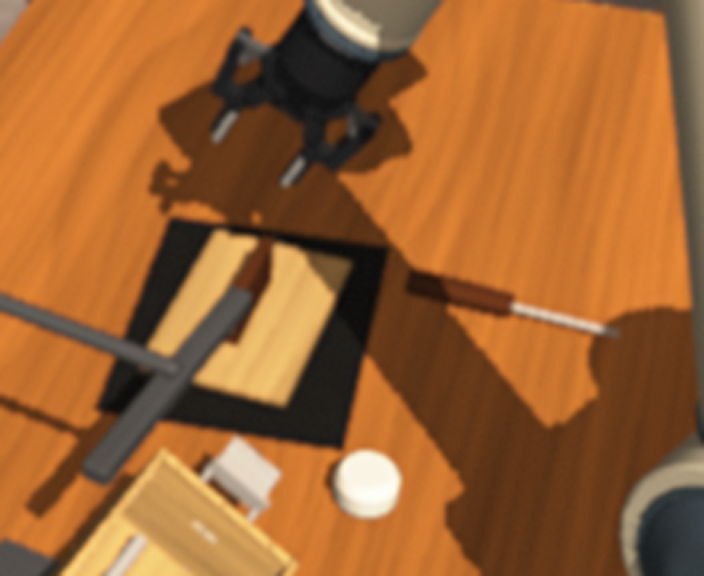

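View pics/t9.png

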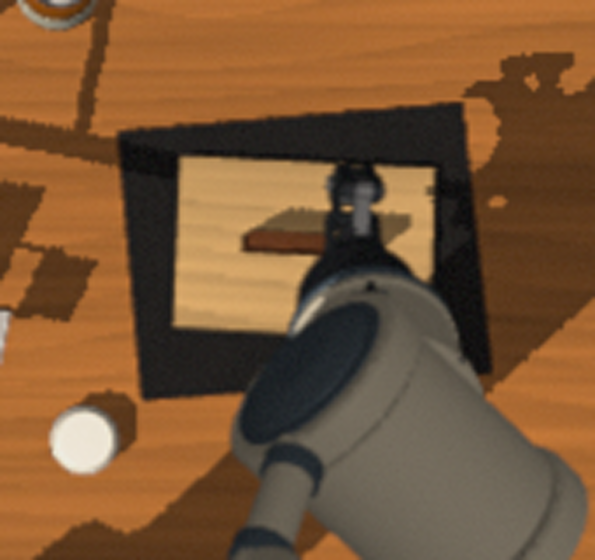

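View pics/w9.png

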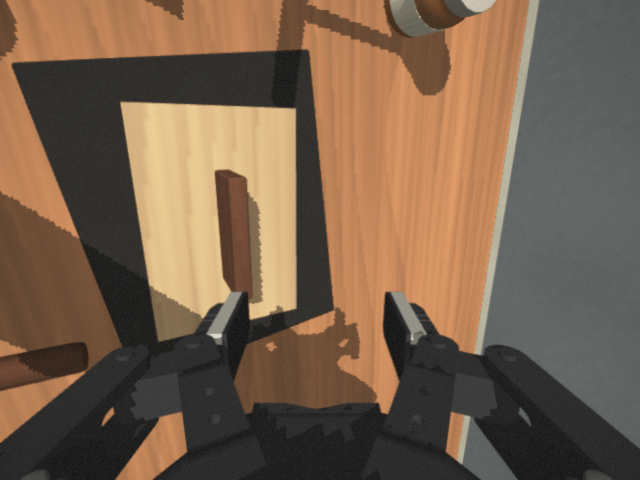

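Run:
```python
from h import *
from scipy.optimize import least_squares
p=r.get_image('side');t=r.get_image('top')
c=(np.array([[217,230],[352,259],[288,408]])+.5)/3.2-.5+[280,130]
ct=(np.array([[178,155],[435,163],[172,328]])+.5)/3.5-.5+[330,180]
S=[(.068,-.1),(-.068,-.1),(-.068,.1)];T=[(.068,.1),(.068,-.1),(-.068,.1)]
def P(v,L):
    R,_=crateT(0,0,v[2]); a,b=v[4],v[5]
    return np.array([R@np.array([x,y,a*x+b*y])+[v[0],v[1],v[3]] for x,y in L])
f=lambda v:np.concatenate([(proj(p,P(v,S))-c).ravel(),(proj(t,P(v,T))-ct).ravel()])
g=least_squares(lambda w:f([w[0],w[1],w[2],.02,0,0]),[.54,-.18,0]);print(g.x.round(4),g.fun.round(1))
h=least_squares(f,[.54,-.18,0,.02,0,0]);print(h.x.round(4),h.fun.round(1))
m=np.array([.546,-.1783]);R,_=crateT(0,0,.0693);d=g.x[:2]-m;print('in mat',R[:2,:2].T@d,'yaw err',g.x[2]-.0693)
```

```text
[ 0.5445 -0.1762 -0.047 ] [-1.1  0.6 -0.8  1.2 -1.1 -1.6  0.6  1.  -0.6  1.7  0.7  0.1]
[ 0.5445 -0.1757 -0.0482  0.0202  0.0047 -0.0468] [-1.1 -0.6 -0.7  0.1 -1.3 -0.2  0.3  1.2 -0.3  1.5  0.3  0.2]
in mat [-0.00130845  0.0022205 ] yaw err -0.11625892875463346
```

```bash
python3 -m crank '[[0,0.8,-0.3,0],[0,0.9,-0.4,0],[0,0.9,-0.4,0],[0,0.9,-0.4,0],[0,0.6,-0.3,0],[0,0,0,0]]'
python3 - <<'E'
from h import *
t=r.get_image('top'); save(t,'t10.png')
print('lid',[(np.round(d['xyz'],3).tolist(),round(d['conf'],2)) for d in r.look_for(t,'lid')])
for l in('wheel','jar','driver','offcut'): print(l,[(np.round(d['xyz'],3).tolist(),round(d['conf'],2)) for d in r.look_for(t,l)][:2])
i=t['img'][180:320,195:500]; cv2.imwrite('pics/t10.png',cv2.resize(i,None,fx=2.6,fy=2.6,interpolation=cv2.INTER_CUBIC)[:,:,::-1])
i=t['img'][190:310,350:490]; cv2.imwrite('pics/t11.png',cv2.resize(i,None,fx=4.5,fy=4.5,interpolation=cv2.INTER_CUBIC)[:,:,::-1])
E
```

```text
time: 26.68
tool_pos: [0.4802, -0.4105, 0.3011]
tcp_rot: [[0.887, -0.066, 0.458], [-0.035, -0.997, -0.075], [0.461, 0.051, -0.886]]
force: [0.1, 0.5, -0.3]
gripper_width: 0.702
lid [([0.616, 0.508, 0.04], 0.85), ([0.544, -0.178, 0.023], 0.62)]
wheel [([0.391, -0.002, 0.036], 0.77)]
jar [([0.747, 0.016, 0.085], 0.69), ([0.525, 0.218, 0.09], 0.67)]
driver [([0.351, -0.263, 0.021], 0.79)]
offcut [([0.311, 0.295, 0.009], 0.95)]
```

View pics/t10.png

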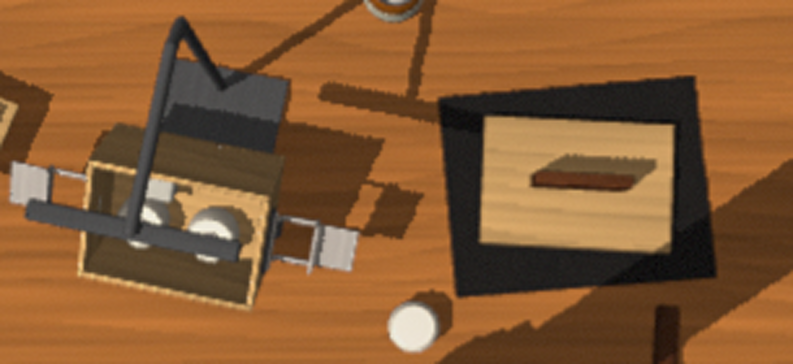

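View pics/t11.png

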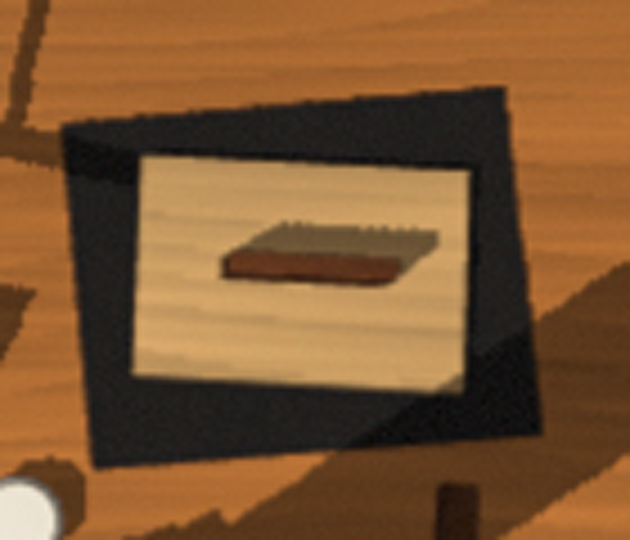

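Top view: the lid lies flat and handle up near the centre of the mat (crop centre about (302,273)). Both clips are open at either side of the crate, and the bystanders are where they were. Handing in.

```bash
python3 -c "
from workcell import r
print(r.close_job())"
```

```text
the job is handed in; nothing more can be done
None
```

The lid is off the crate and lying flat, handle up, in the middle of the black mat. Both clips are flipped open. I handed the job in at about 27 s; it gave no verdict.

**How it went**
- **Tilting the tool:** the moves cannot tilt the tool directly. I pushed the arm past its full reach until it had leaned about 30°, then worked at that angle under the lamp bar.
- **Clips and lid:** I pushed both tabs outward and both clips stayed open. I then pinched the handle, lifted the lid clear and carried it to the mat.
- **Setting down:** the hand was still tilted about 27°, so one edge of the lid touched the mat first. I lowered the rest by opening the jaws in steps and easing the hand forward, so that last tip to flat was not fully held.

**Last checks**
- **Position:** the lid centre is about 3 mm from the mat centre, and its long side is about 0.12 rad off the mat's.
- **Flatness:** the camera fit gave slopes of 0.005 and 0.047 rad. The larger is probably pixel error and is under the 0.08 limit, but I could not confirm that.
- **Bystanders:** the top camera shows all four within about 5 mm of where they started.
- **Robot:** it stood clear of everything.

**What could count against it**
- **Force spike:** one force reading at 3.8 s, in free air, was about 228 N. It came when the arm stopped hard at its reach limit and had gone at the next reading. If it counts as wrist force, it is over the 120 N limit.
- **Joint limit:** the third joint read 0.219 rad in the same moment, just under its stated lower limit of 0.22.

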